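# Bolt a carrier plate onto its dock

## Robot

A 7-joint arm with a two-finger parallel gripper is mounted at the origin on a cart in front of the work surface, level with it; the furniture and walls round the work are solid. World frame = base frame: x ahead of the robot, y to its left, z up, the work surface at z = 0. Lengths are in m, angles in rad, forces in N, time in s.
With the tool pointing down it reaches from about 0.4 to 0.85 m from the base axis. Payload 10.4 kg.
Tool frame: the origin (TCP) lies midway between the tips of the shut fingers; the grasp point (between the pads) lies arm.grasp_offset behind it (arm.grasp_offset is the distance from the TCP to the grasp point, in m); z points along the fingers, y is the direction in which the jaws open and shut (so a half turn about z gives the same grasp; the last joint's range is limited). The gripper opens to 85 mm and grips with 20 to 120 N. Pads are 22 mm wide; open, the fingers measure 114 mm over their backs; the gripper's body (76 mm by 85 mm) begins 54 mm behind the grasp point. The pads swing forward as they close: fully open they stand 13 mm farther back than shut.
Start: joints at [-1.245, 0.332, -0.065, 1.46, 0.022, 1.35, -0.088], TCP at [0.214, 0.587, 0.231] pointing down, gripper open.
Joint ranges: [-2.6, 2.6], [-0.5, 2.12], [-1.47, 1.34], [0.16, 2.42], [-1.27, 4.41], [0.06, 2.06], [-2.6, 2.6]. Speed limits (rad/s): [2.22, 2.22, 2.79, 2.79, 3.14, 3.14, 3.14].

## Interface

Orientations are given as a 3x3 rotation matrix whose columns are the frame's x, y, z axes.
In Python, from cell import arm gives the robot as it stands. The module is installed in compiled form; this text tells all that it offers.
- The arm moves only by the tool apply_moves, never from a script. Its argument "moves" is a list of rows, each a list of 7 numbers: the closure, from -1 (fully open) to 1 (shut), then the shift along the tool's x, y, z in mm, then the turn, a rotation vector about the tool's x, y, z in rad. In form: [[fingers, dx, dy, dz, wx, wy, wz], ...]. A call has 1 to 12 rows; each row is the pose to reach, as a shift and turn from the pose commanded when the call began, along the tool's axes at that moment; what a row does not reach only later rows make up. A row lasts 1/10 s, in which the tool goes at most 50 mm and 8.59 degrees, less where a joint would pass 70% of its speed; a pose out of reach is approached as far as the arm can. A call with a gripper value outside its range is refused whole. The fingers move at their own pace and stop on an object; "newtons" is the grip in N (left out, the last holds). Time passes only in rows, so rows that repeat a pose let the fingers close. It gives the time, the measured TCP pose, the force and the opening at its end, in the units of the state.
- arm.sense(): the state, without advancing time (a new reading comes with each control period).
- arm.capture(name): name is "scene" or "top" or "wrist"; returns the picture (420x560x3 uint8, red, green, blue); there is no depth.
- arm.calibration(name): a dict with "fovy" (degrees; the focal length in pixels is half the picture's height over the tangent of half this angle, whatever the lens; pixels are square), "cx", "cy" (the principal point, pixels), "view" (4x4, takes a point from world to camera coordinates); the wrist camera has in their place "T_tool_cam" (4x4, takes a point from camera to tool coordinates, whose origin is the TCP and whose axes are the flange's). Camera axes: x right, y up, looking along -z (the intrinsics and any distortion apply to the point x, -y, -z); pixel columns grow to the right and rows downward; lengths in m; the calibration is good to about 2 mm. A picture is of the moment at which its call begins: read the wrist's pose just before it. calibration takes no time and is no camera call.
- arm.job_done(): hands the job in, once; it reports no verdict.
The state is a dict: "time_s": time; "qpos": joint angles; "dq": joint speeds; "joint_efforts": joint torques, N m; "position": TCP position; "tcp_rot": TCP orientation; "force": force on the tool from outside, world axes, zero at the start; "moment": the same for the moment, N m; "grip_width": opening from 0.0 (shut) to 1.0 (fully open).
Only numpy, scipy, OpenCV 4.12 (cv2) and the standard library are available. Lean on these libraries where they do the work, as an engineer would, in place of code of your own. Each camera call takes 0.05 s, during which the arm holds its last target.

## Task

Draw back the sliding bolt on the mixer dock, hang the loose aluminium carrier plate by its two holes on the dock's two pins so that it lies flat on the dock with its tongue in the gap between the bolt's barrel and the keeper, then push the bolt across over the tongue until its tip is fully through the keeper and the bolt is at its stop. Let go of everything at the end and leave the petri dish, beaker and roll of tape where they stand.

Things in the scene. Friction and masses are not known exactly. Their poses are not given: they have to be found in the camera images.
- dock: Fixed dock: low white housing, grey top, 170 mm (x) by 230 mm (y), top face 36 mm above the table. Origin: centre of its underside; unturned, x points away from the robot. Two upright steel pins (10 mm diameter, 20 mm high, tapered noses) stand on its top at x, y = (25, -90) and (25, 30) mm. A barrel bolt runs parallel to y along its near edge.
- keeper (a point): Centre of the keeper on the dock, on the bolt's axis (dock x = -45, y = -91 mm, 53 mm above the table): a fixed steel staple 28 mm wide, 12 mm long along y, its top 68 mm above the table, open along y for the bolt's tip. Axes as the dock's.
- barrel (a point): Centre of the bolt's fixed steel barrel on the dock, on the bolt's axis (dock x = -45, y = -7 mm, 53 mm above the table): 50 mm long along y, 18 mm across, top 62 mm above the table, on a foot plate 34 by 54 mm. The plate's tongue goes on the dock's top between barrel and keeper. Axes as the dock's.
- bolt (a joint): Slide of the bolt (steel rod, 12 mm diameter, 142 mm long), m: 0 = drawn back, tip 12 mm clear of the tongue's place; 0.068 = home at its stop. Grows as the bolt moves to the dock's -y. From 0.047 the tip is in the keeper, from 0.059 it shows beyond. Stays where left; about 2.5 N friction plus slight damping. Starts part-way across (0.028 to 0.055), in the tongue's way.
- bolt_knob (a point): Point on the axis of the bolt's upright knob, 88 mm above the table: a steel post 14 mm in diameter near the bolt's rear end, with a 17 mm flat head, 6 mm thick, whose top is 102 mm above the table. At the home stop this axis is 10 mm from the barrel's end. Axes as the dock's; moves with the bolt.
- carrier: Loose aluminium plate, 100 mm (x) by 160 mm (y), 8 mm thick, about 0.3 kg; 13 mm through holes at (0, -60) and (0, 60) mm (two white strips on top are only flat inlays). Flat tongue 30 mm wide juts from its -x edge, x = -50 to -85 mm, centred on y = -35 mm. Origin: centre of the 100 x 160 mm plate's underside, z up. Starts flat on the table left of the dock.
- carrier_handle (a point): Centre of the grey bridge handle's bar, 36 mm above the plate's underside over its middle. Bar: 12 mm wide (x), 80 mm long (y), 16 mm high, its underside 20 mm above the plate's top face; a 12 mm square post at each end, at y = -34 and 34 mm. Axes as the plate's.
- carrier_tongue (a point): Point on the underside of the plate's tongue, 75 mm to -x and 35 mm to -y of the plate's origin.
- dock_seat (a point): Point on the dock's top face, midway between the two pins: the plate's origin comes here when it is seated, with its axes parallel to the dock's. Axes as the dock's.
- dock_tongue (a point): Point on the dock's top face where the point carrier_tongue comes when the plate is seated the right way round. Axes as the dock's.
- petri_2: Clear petri dish with dark contents, 88 mm across, 15 mm high, a bystander; origin at the centre of its underside.
- beaker: White beaker, 66 mm across, 77 mm high, a bystander; origin at the centre of its underside.
- lab_tape: Roll of tape lying flat, 72 mm across, 19 mm high, a bystander; origin at the centre of its underside. Behind it to the right (right of y = -0.07 m, beyond x = 0.47 m) stands a fixed raised shelf with an instrument on it; keep the arm clear of it.

How it is judged:
On the way, in this order (a step that is already met when the one before it is completed fails the run):
1. with the bolt drawn back, the plate is seated flat on both pins, tongue between barrel and keeper (horizontal distance between carrier and dock_seat below 0.005 m and horizontal distance between carrier_tongue and dock_tongue below 0.007 m and z of carrier in the frame of dock_seat between -0.003 and 0.003 m and angle between carrier's own z axis and vertical below 0.04 rad and value of joint bolt below 0.025 m), for 0.2 s.
2. the bolt is pushed home over the tongue, its tip through the keeper (horizontal distance between carrier and dock_seat below 0.005 m and horizontal distance between carrier_tongue and dock_tongue below 0.007 m and z of carrier in the frame of dock_seat between -0.003 and 0.003 m and angle between carrier's own z axis and vertical below 0.04 rad and value of joint bolt above 0.063 m), for 0.2 s.
At the end, for the whole second after the job is handed in: Plate at rest flat on both pins (within 5 mm sideways, 3 mm in height, tongue within 7 mm of its place, tilt under 0.04 rad), bolt home (joint above 0.063 m); the petri dish, beaker and tape never moved 30 mm or more (all of step 2 and linear speed of carrier below 0.02 m/s); the robot touches nothing.
It fails at once if the petri dish is moved 30 mm or more (distance of petri_2 from where it was at the start of the episode above 0.03 m).
It fails at once if the beaker is moved 30 mm or more (distance of beaker from where it was at the start of the episode above 0.03 m).
It fails at once if the roll of tape is moved 30 mm or more (distance of lab_tape from where it was at the start of the episode above 0.03 m).
It also fails if it takes over 64 s, if anything falls off the work surface, if the arm or the gripper's body presses on something with over 40 N, if the wrist force passes 120 N, or if a joint passes its speed limit or range.

## Working session

There is one attempt and no reset: what is moved stays moved. The work goes in short steps, Python scripts to look and compute and a tool call to move; the robot and the scene stay as the last step left them, time stands still between calls to the robot, and variables do not carry over. Pictures are saved under pics/ and viewed, and the job is handed in when it is done.

Besides the shell and the picture viewer there is one more tool, called by a JSON object that holds its "op" and its "data". apply_moves: Moves the arm, as the interface text tells. Its arguments: {"type":"object","properties":{"moves":{"type":"array"},"newtons":{"type":"number"}},"required":["moves"]}

```bash
mkdir -p pics
python3 - <<'E'
from cell import arm
import cv2,numpy as np
s=arm.sense()
print(s, arm.grasp_offset)
for n in("scene","top","wrist"):
    c=arm.calibration(n); print(n,c)
    im=arm.capture(n); cv2.imwrite(f"pics/{n}0.png",im[:,:,::-1])
E
```

```text
{'time_s': 0.0, 'qpos': array([-1.24461245,  0.33287573, -0.06471307,  1.46095354,  0.02155131,
        1.34991379, -0.08848548]), 'dq': array([-0.00105292,  0.00052754, -0.00084187,  0.0011653 , -0.00118965,
        0.00153713, -0.00170027]), 'joint_efforts': array([ 2.97301822e-04, -6.25431418e+01,  4.91235266e-02, -3.91618180e+01,
        1.61350658e-02,  9.49985959e-03, -1.12165500e-05]), 'position': array([0.21344763, 0.58700957, 0.23050772]), 'tcp_rot': array([[-9.39801812e-01,  3.41719654e-01, -4.82088868e-04],
       [ 3.41719994e-01,  9.39800805e-01, -1.37561397e-03],
       [-1.70068236e-05, -1.45754391e-03, -9.99998938e-01]]), 'force': array([ 0.29098227, -0.04072892,  0.60639595]), 'moment': array([0.01165984, 0.03007242, 0.00780193]), 'grip_width': 1.0018798977084873} 0.0187
scene {'fovy': 42.19748286224948, 'cx': 278.018867943825, 'cy': 207.68063681124616, 'view': array([[ 0.71918261, -0.69479526,  0.00599342, -0.23478717],
       [ 0.49049375,  0.51378188,  0.70387787, -0.41871518],
       [-0.49213032, -0.50327699,  0.71029573, -0.79920046],
       [ 0.        ,  0.        ,  0.        ,  1.        ]])}
top {'fovy': 56.69168184735091, 'cx': 276.73322732041146, 'cy': 210.5416726101867, 'view': array([[ 0.0043244 , -0.99992692, -0.01128918,  0.21056993],
       [ 0.99569772,  0.00326062,  0.09260355, -0.53399756],
       [-0.09255997, -0.01164106,  0.99563906, -0.87849194],
       [ 0.        ,  0.        ,  0.        ,  1.        ]])}
wrist {'fovy': 66.71596357834099, 'cx': 276.6306507488758, 'cy': 215.01106907353864, 'T_tool_cam': array([[ 1.81719158e-04,  9.60918548e-01,  2.76831197e-01,
         7.04325948e-02],
       [ 9.99999923e-01, -2.70720077e-04,  2.83280210e-04,
         1.11559415e-03],
       [ 3.47152971e-04,  2.76831124e-01, -9.60918523e-01,
        -1.43485112e-01],
       [ 0.00000000e+00,  0.00000000e+00,  0.00000000e+00,
         1.00000000e+00]])}
```

View pics/scene0.png

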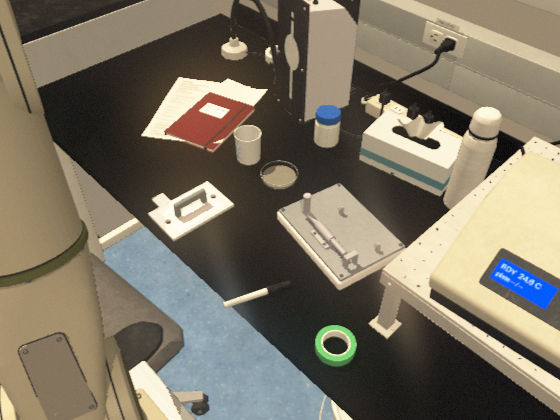

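View pics/top0.png

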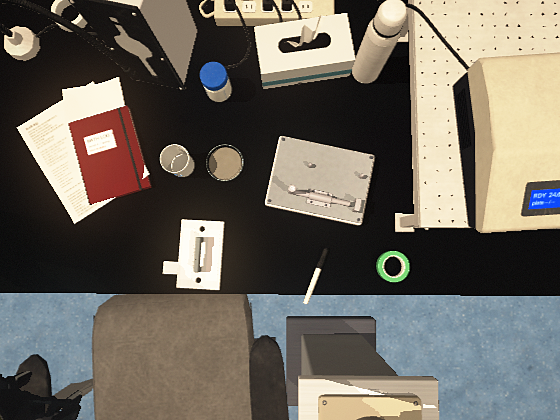

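View pics/wrist0.png

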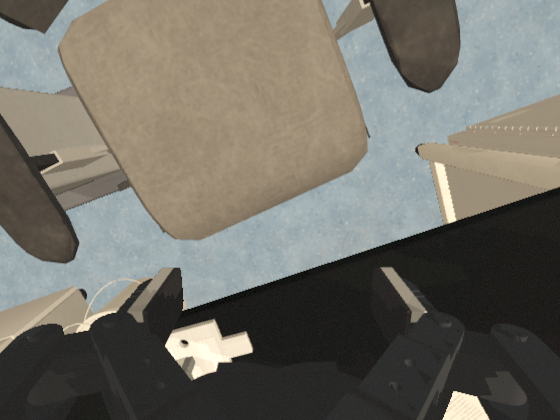

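Run:
```python
import cv2
a=cv2.imread("pics/top0.png")
cv2.imwrite("pics/topd.png",cv2.resize(a[125:235,255:385],None,fx=6,fy=5.4545,interpolation=cv2.INTER_CUBIC))
cv2.imwrite("pics/topp.png",cv2.resize(a[210:300,155:235],None,fx=6,fy=6,interpolation=cv2.INTER_CUBIC))
a=cv2.imread("pics/scene0.png")
cv2.imwrite("pics/scd.png",cv2.resize(a[175:295,270:410],None,fx=5,fy=5,interpolation=cv2.INTER_CUBIC))
```

```text
(no output)
```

View pics/topd.png

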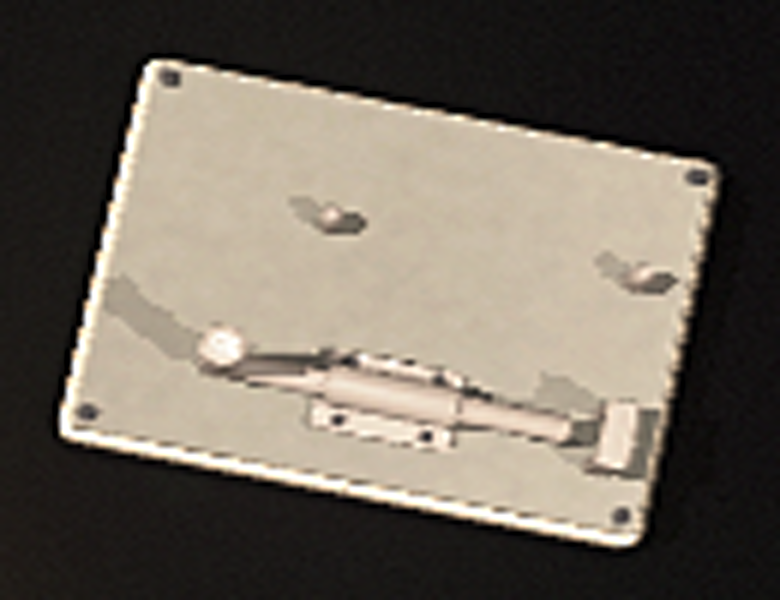

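View pics/topp.png

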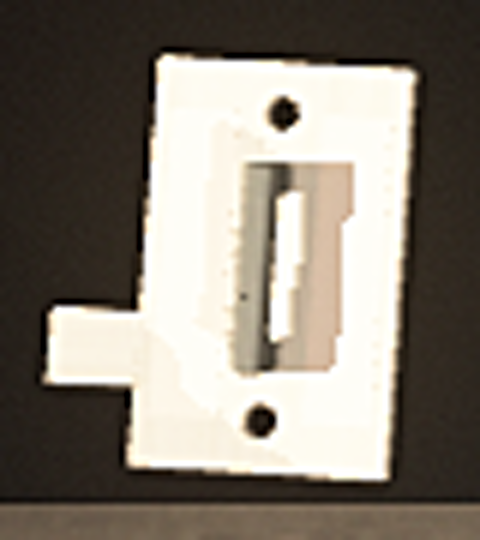

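View pics/scd.png

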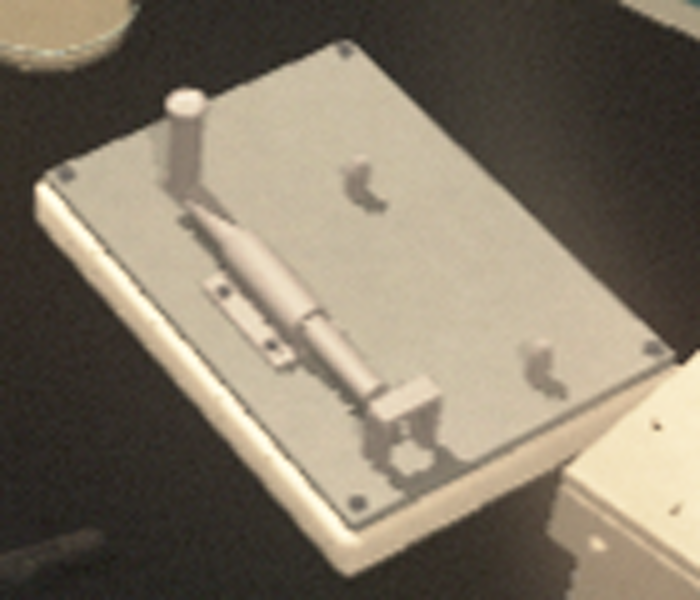

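```bash
cat > h.py <<'E'
import numpy as np,cv2
from cell import arm
def ray(n,u,v,T=None):
    c=arm.calibration(n); f=210/np.tan(np.radians(c['fovy']/2))
    d=np.array([(u-c['cx'])/f,-(v-c['cy'])/f,-1.])
    if n=='wrist': M=T@c['T_tool_cam']
    else: M=np.linalg.inv(c['view'])
    return M[:3,3],M[:3,:3]@d
def onz(n,u,v,z,T=None):
    o,d=ray(n,u,v,T); return o+d*(z-o[2])/d[2]
def proj(n,P,T=None):
    c=arm.calibration(n); f=210/np.tan(np.radians(c['fovy']/2))
    M=np.linalg.inv(T@c['T_tool_cam']) if n=='wrist' else c['view']
    p=M[:3,:3]@np.asarray(P,float)+M[:3,3]
    return np.array([c['cx']+f*p[0]/-p[2], c['cy']-f*p[1]/-p[2]])
def tri(a,b):
    (o1,d1),(o2,d2)=a,b
    d1=d1/np.linalg.norm(d1);d2=d2/np.linalg.norm(d2)
    s=np.linalg.lstsq(np.c_[d1,-d2],o2-o1,rcond=None)[0]
    p,q=o1+d1*s[0],o2+d2*s[1]
    return (p+q)/2,np.linalg.norm(p-q)
def pose():
    s=arm.sense();T=np.eye(4);T[:3,:3]=s['tcp_rot'];T[:3,3]=s['position'];return T
def darkblob(g,u,v,r=4):
    u0,v0=int(round(u)),int(round(v))
    w=g[v0-r:v0+r+1,u0-r:u0+r+1].astype(float)
    bg=np.percentile(w,75); k=np.clip(bg-15-w,0,None)
    yy,xx=np.mgrid[v0-r:v0+r+1,u0-r:u0+r+1]
    return (k*xx).sum()/k.sum(),(k*yy).sum()/k.sum()
E
python3 - <<'E'
from h import *
im=cv2.imread("pics/top0.png");g=cv2.cvtColor(im,6)
def A(x,y):return 255+(x+.5)/6-.5,125+(y+.5)/5.4545-.5
def B(x,y):return 155+(x+.5)/6-.5,210+(y+.5)/6-.5
print('screws')
S=[]
for p in[(170,78),(698,177),(621,516),(87,412)]:
    q=darkblob(g,*A(*p),r=2);S.append(onz('top',*q,.036));print(A(*p),q,S[-1])
print(np.mean(S,0),[np.linalg.norm(S[i]-S[i-1]) for i in range(4)])
H=[]
for p in[(284,112),(260,420)]:
    q=darkblob(g,*B(*p),r=3);H.append(onz('top',*q,.008));print(B(*p),q,H[-1])
print(np.mean(H,0),np.linalg.norm(H[0]-H[1]),np.degrees(np.arctan2(*(H[0]-H[1])[[1,0]])))
for z,thr,roi,nm in((.036,100,(255,125,385,235),'dock'),(.008,130,(155,210,235,293),'plate')):
    x0,y0,x1,y1=roi
    m=(g[y0:y1,x0:x1]>60).astype(np.uint8)
    c=max(cv2.findContours(m,0,1)[0],key=cv2.contourArea)
    r=cv2.minAreaRect(c);b=cv2.boxPoints(r)+[x0,y0];
    P=np.array([onz('top',*q,z) for q in b]);print(nm,P,P.mean(0))
# pins and knob
for nm,a,z in(('pinL',(333,213),.054),('pinR',(640,270),.054),('knob',(222,344),.102),('keeper',(617,435),.068)):
    print(nm,A(*a),onz('top',*A(*a),z))
def C(x,y):return 270+(x+.5)/5-.5,175+(y+.5)/5-.5
for nm,a,z in(('knob',(186,102),.102),('pinL',(357,160),.054),('pinR',(538,347),.054)):print(nm,onz('scene',*C(*a),z))
for nm,a,b in(('knob',(222,344),(186,102)),('pinL',(333,213),(357,160)),('pinR',(640,270),(538,347))):
    print(nm,tri(ray('top',*A(*a)),ray('scene',*C(*b))))
E
```

```text
screws
(282.9166666666667, 138.89178659822164) (np.float64(282.9558521560575), np.float64(138.86652977412732)) [0.70055145 0.19866379 0.036     ]
(370.9166666666667, 157.04193784948208) (np.float64(370.9983552631579), np.float64(156.98684210526315)) [ 0.65781111 -0.00577739  0.036     ]
(358.0833333333333, 219.19245577046473) (np.float64(358.08449074074076), np.float64(219.19097222222223)) [0.51300006 0.0262944  0.036     ]
(269.0833333333333, 200.1256302135851) (np.float64(269.16144578313254), np.float64(200.1289156626506)) [0.55629676 0.23003037 0.036     ]
[0.60691485 0.1123028  0.036     ] [np.float64(0.14762546890695458), np.float64(0.20886103417837953), np.float64(0.14832006356867455), np.float64(0.20828574345220235)]
(201.91666666666666, 228.25) (np.float64(201.8031099931397), np.float64(228.50651726503546)) [0.49161591 0.38983512 0.008     ]
(197.91666666666666, 279.5833333333333) (np.float64(197.97931480284421), np.float64(279.7774186597716)) [0.37178975 0.39613118 0.008     ]
[0.43170283 0.39298315 0.008     ] 0.11999145364092054 -3.007742686036111
dock [[ 0.54504974  0.242
[... 343 characters left out ...]
72 0.008     ]
pinL (310.0833333333333, 163.6419928499404) [0.63796698 0.13687555 0.054     ]
pinR (361.25, 174.09207993399946) [0.61414081 0.02115865 0.054     ]
knob (291.5833333333333, 187.65885965716382) [0.57536569 0.18016868 0.102     ]
keeper (357.4166666666667, 204.34233201943348) [0.54364993 0.03359197 0.068     ]
knob [0.5757815  0.17535224 0.102     ]
pinL [0.63992493 0.13448691 0.054     ]
pinR [0.61325068 0.01643986 0.054     ]
knob (array([0.57726597, 0.17893237, 0.09822172]), np.float64(0.00345777324834574))
pinL (array([0.63932156, 0.13581538, 0.0530916 ]), np.float64(0.0029842165259145355))
pinR (array([0.61599182, 0.01929831, 0.04906711]), np.float64(0.0023966996048578213))
```

```bash
cat >> h.py <<'E'
from scipy.spatial.transform import Rotation as Ro
def plan(pos,yawy):
    """shift mm (tool axes) and rotvec to reach TCP pos with tool z down, tool y at world angle yawy (deg)"""
    T=pose();a=np.radians(yawy);y=np.array([np.cos(a),np.sin(a),0]);z=np.array([0,0,-1.]);R=np.c_[np.cross(y,z),y,z]
    d=T[:3,:3].T@(np.asarray(pos)-T[:3,3])*1000
    r=Ro.from_matrix(T[:3,:3].T@R).as_rotvec()
    print('shift',d.round(1),'rot',r.round(4));return d,r
D0=np.array([.607,.1123]);YAW=-12.0
def dock(x,y,D=D0,yaw=YAW):
    a=np.radians(yaw);c,s=np.cos(a),np.sin(a)
    return D+np.array([c*x-s*y,s*x+c*y])/1000
E
python3 -c "
from h import *
k=dock(-45,58);print(k)
plan([*k,.2],-102)"
```

```text
[0.57504224 0.17838859]
shift [-479.4 -260.5   31. ] rot [-1.0000e-04  1.6000e-03  3.0022e+00]
```

{"op": "apply_moves", "data": {"moves": [[-1, -40, -22, 0, 0, 0, 0.15], [-1, -80, -44, 0, 0, 0, 0.3], [-1, -120, -65, 0, 0, 0, 0.45], [-1, -160, -87, 0, 0, 0, 0.6], [-1, -200, -109, 0, 0, 0, 0.75], [-1, -240, -130, 0, 0, 0, 0.9], [-1, -280, -152, 0, 0, 0, 1.05], [-1, -320, -174, 0, 0, 0, 1.2], [-1, -360, -196, 10, 0, 0, 1.35], [-1, -400, -217, 20, 0, 0, 1.5], [-1, -440, -239, 25, 0, 0, 1.65], [-1, -479, -260, 31, 0, 0, 1.8]]}}

```text
time_s: 1.35
position: [0.5758, 0.1777, 0.2]
tcp_rot: [[0.551, 0.834, -0.0], [0.834, -0.551, 0.0], [-0.0, -0.0, -1.0]]
force: [0.6, 1.3, 0.3]
grip_width: 0.999
```

```bash
python3 -c "
from h import *
s=arm.sense();print(s['time_s'],s['position'],s['qpos'])
k=dock(-45,58);print(k)
plan([*k,.2],-102)"
```

```text
1.35 [0.57578207 0.17766904 0.20002339] [-0.73800029  0.31361899  0.4490378   1.58959764 -0.14068012  1.27057986
 -0.85045195]
[0.57504224 0.17838859]
shift [ 0.2 -1.   0. ] rot [-0.      0.      1.1961]
```

{"op": "apply_moves", "data": {"moves": [[-1, 0, -1, 0, 0, 0, 0.15], [-1, 0, -1, 0, 0, 0, 0.3], [-1, 0, -1, 0, 0, 0, 0.45], [-1, 0, -1, 0, 0, 0, 0.6], [-1, 0, -1, 0, 0, 0, 0.75], [-1, 0, -1, 0, 0, 0, 0.9], [-1, 0, -1, 0, 0, 0, 1.05], [-1, 0, -1, 0, 0, 0, 1.196], [-1, 0, -1, 0, 0, 0, 1.196], [-1, 0, -1, 0, 0, 0, 1.196]]}}

```text
time_s: 2.35
position: [0.5739, 0.18, 0.2001]
tcp_rot: [[0.98, -0.197, -0.0], [-0.197, -0.98, -0.0], [-0.0, 0.0, -1.0]]
force: [1.0, 0.3, -0.4]
grip_width: 1.004
```

```bash
python3 -c "
from h import *
s=arm.sense();print(s['time_s'],s['position'],s['qpos'])
T=pose();np.save('T1.npy',T);im=arm.capture('wrist');cv2.imwrite('pics/w1.png',im[:,:,::-1])
for P in [(*dock(25,30),.056),(*dock(25,-90),.056),(*dock(25,30),.036),(*dock(-45,58),.102)]: print(P,proj('wrist',P,T))"
```

```text
2.35 [0.57391852 0.17998217 0.20012696] [-0.88371357  0.33453496  0.6298314   1.59946365 -0.20353256  1.27445551
 -1.98992963]
(np.float64(0.6376910407428779), np.float64(0.13644663575157018), 0.056) [312.55909089 122.03139875]
(np.float64(0.6127416378447468), np.float64(0.019068923663513496), 0.056) [450.91467097 123.61933903]
(np.float64(0.6376910407428779), np.float64(0.13644663575157018), 0.036) [310.2111558  122.08027686]
(np.float64(0.5750422360344087), np.float64(0.17838858692935988), 0.102) [279.61805399 214.04899375]
```

View pics/w1.png

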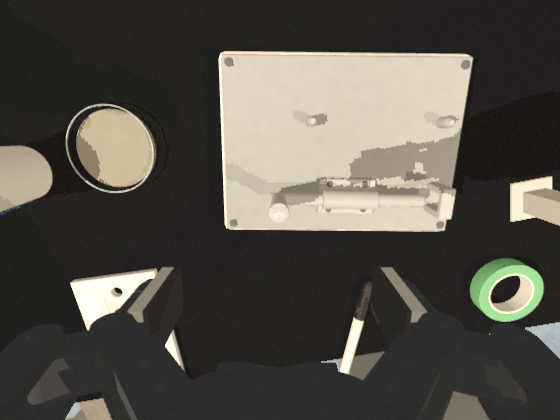

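Run:
```python
from h import *
im=cv2.imread('pics/w1.png');g=cv2.cvtColor(im,6);T=np.load('T1.npy')
S=[]
for p in[(229,61),(465,63),(440,225),(233,222)]:
    q=darkblob(g,*p,r=4);S.append(onz('wrist',*q,.036,T));print(q,S[-1])
S=np.array(S);print(S.mean(0),[np.linalg.norm(S[i]-S[i-1]).round(4) for i in range(4)])
ey=(S[0]-S[1])+(S[3]-S[2]);ex=(S[0]-S[3])+(S[1]-S[2]);print(np.degrees(np.arctan2(-ey[0],ey[1])),np.degrees(np.arctan2(ex[1],ex[0])))
print(onz('wrist',279,210,.102,T))
cv2.imwrite('pics/w1z.png',cv2.resize(im[95:240,260:470],None,fx=3.8,fy=3.8,interpolation=cv2.INTER_CUBIC))
```

```text
(np.float64(229.65324384787473), np.float64(61.26398210290828)) [0.70240571 0.19735926 0.036     ]
(np.float64(466.1578947368421), np.float64(63.28421052631579)) [ 0.65969073 -0.00689967  0.036     ]
(np.float64(439.7019607843137), np.float64(224.40539215686275)) [0.51373469 0.02464279 0.036     ]
(np.float64(233.28312932410856), np.float64(222.32091538052154)) [0.55712121 0.22903401 0.036     ]
[0.60823808 0.1110341  0.036     ] [np.float64(0.1487), np.float64(0.2087), np.float64(0.1493), np.float64(0.2089)]
-11.898042298422313 -12.246748132491632
[0.57837982 0.17822104 0.102     ]
```

View pics/w1z.png

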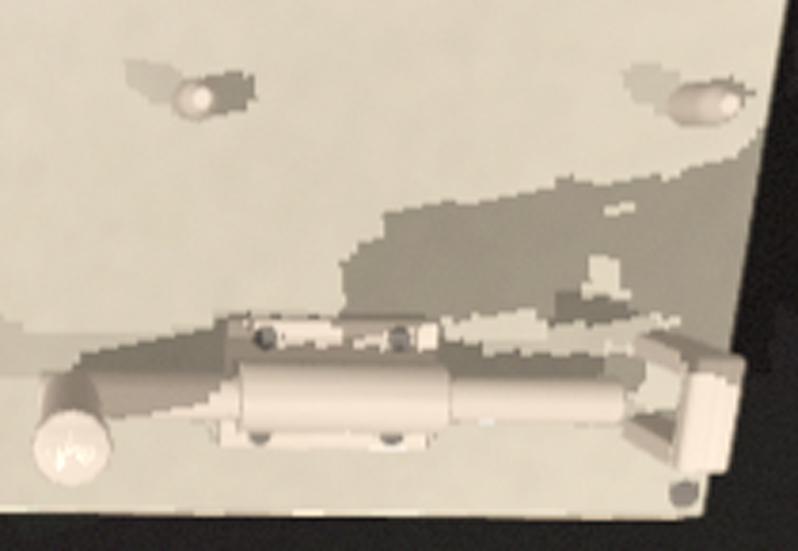

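```bash
sed -i 's/^D0=.*/D0=np.array([.608,.1114]);YAW=-12.05/' h.py; python3 -c "
from h import *
k=dock(-45,58);print(k)
plan([*k,.072],-102.05)"
```

```text
[0.57609992 0.17751645]
shift [  2.6   2.  128.2] rot [0.0001 0.0002 0.0114]
```

{"op": "apply_moves", "data": {"moves": [[-1, 3, 1, 40, 0, 0, 0.011], [-1, 3, 1, 80, 0, 0, 0.011], [-1, 3, 1, 110, 0, 0, 0.011], [-1, 3, 1, 128, 0, 0, 0.011], [-1, 3, 1, 128, 0, 0, 0.011], [1, 3, 1, 128, 0, 0, 0.011], [1, 3, 1, 128, 0, 0, 0.011], [1, 3, 1, 128, 0, 0, 0.011], [1, 3, 1, 128, 0, 0, 0.011], [1, 3, 1, 128, 0, 0, 0.011], [1, 3, 1, 128, 0, 0, 0.011], [1, 3, 1, 128, 0, 0, 0.011]], "newtons": 20}}

```text
time_s: 3.6
position: [0.577, 0.1785, 0.0728]
tcp_rot: [[0.977, -0.212, 0.001], [-0.212, -0.977, 0.0], [0.0, -0.001, -1.0]]
force: [-1.3, -0.7, 5.8]
grip_width: 0.157
```

{"op": "apply_moves", "data": {"moves": [[1, 0, -8, 0, 0, 0, 0], [1, 0, -16, 0, 0, 0, 0], [1, 0, -24, 0, 0, 0, 0], [1, 0, -30, 0, 0, 0, 0], [1, 0, -34, 0, 0, 0, 0], [1, 0, -36, 0, 0, 0, 0], [1, 0, -37, 0, 0, 0, 0], [1, 0, -37, 0, 0, 0, 0]]}}

```text
time_s: 4.4
position: [0.5847, 0.2141, 0.0728]
tcp_rot: [[0.977, -0.213, -0.0], [-0.213, -0.977, -0.0], [-0.0, 0.0, -1.0]]
force: [-3.7, -2.4, 6.8]
grip_width: 0.153
```

{"op": "apply_moves", "data": {"moves": [[1, 0, -1, 0, 0, 0, 0], [1, 0, -2, 0, 0, 0, 0], [1, 0, -3, 0, 0, 0, 0], [1, 0, -3, 0, 0, 0, 0]]}}

```text
time_s: 4.8
position: [0.5847, 0.2142, 0.0726]
tcp_rot: [[0.977, -0.215, -0.002], [-0.215, -0.977, -0.003], [-0.002, 0.004, -1.0]]
force: [-9.0, -10.3, 12.8]
grip_width: 0.151
```

{"op": "apply_moves", "data": {"moves": [[-1, 0, 0, 0, 0, 0, 0], [-1, 0, 0, 0, 0, 0, 0], [-1, 0, 0, 0, 0, 0, 0], [-1, 0, 0, -40, 0, 0, 0], [-1, 0, 0, -80, 0, 0, 0], [-1, 0, 0, -120, 0, 0, 0], [-1, 0, 0, -148, 0, 0, 0]]}}

```text
time_s: 5.5
position: [0.5859, 0.2178, 0.2232]
tcp_rot: [[0.977, -0.212, 0.002], [-0.212, -0.977, 0.001], [0.002, -0.002, -1.0]]
force: [0.7, 0.3, -0.4]
grip_width: 0.997
```

```bash
sed -i 's/^D0=.*/D0=np.array([.6083,.1109]);YAW=-12.05/' h.py; python3 -c "
from h import *
s=arm.sense();print(s['time_s'],s['position'],s['grip_width'])
plan([.4,.392,.22],-93)"
```

```text
5.5 [0.58586453 0.21775806 0.22317111] 0.9965061691331182
shift [-218.6 -130.8    3. ] rot [-0.0017 -0.0021 -0.1616]
```

{"op": "apply_moves", "data": {"moves": [[-1, -40, -24, 0, 0, 0, -0.03], [-1, -80, -48, 0, 0, 0, -0.06], [-1, -120, -72, 0, 0, 0, -0.09], [-1, -160, -96, 0, 0, 0, -0.12], [-1, -200, -120, 2, 0, 0, -0.15], [-1, -218, -131, 3, -0.002, -0.002, -0.162], [-1, -218, -131, 3, -0.002, -0.002, -0.162], [-1, -218, -131, 3, -0.002, -0.002, -0.162]]}}

```text
time_s: 6.3
position: [0.4006, 0.3914, 0.2173]
tcp_rot: [[0.999, -0.052, -0.002], [-0.052, -0.999, -0.002], [-0.002, 0.002, -1.0]]
force: [0.2, -0.2, -0.2]
grip_width: 1.0
```

Run:
```python
from h import *
s=arm.sense();print(s['time_s'],s['position'],s['qpos'])
T=pose();np.save('T2.npy',T);im=arm.capture('wrist');cv2.imwrite('pics/w2.png',im[:,:,::-1])
for x,y in((.4916,.3898),(.3718,.3961)): print(proj('wrist',(x,y,.008),T))
im=arm.capture('top');cv2.imwrite('pics/top2.png',im[:,:,::-1])
```

```text
6.3 [0.40063074 0.39137061 0.2173055 ] [-1.27700506  0.20513499  0.48616043  1.67828241 -0.09921793  1.28542344
 -2.3944795 ]
[274.11421541 102.23694876]
[274.31150112 212.79672552]
```

View pics/w2.png

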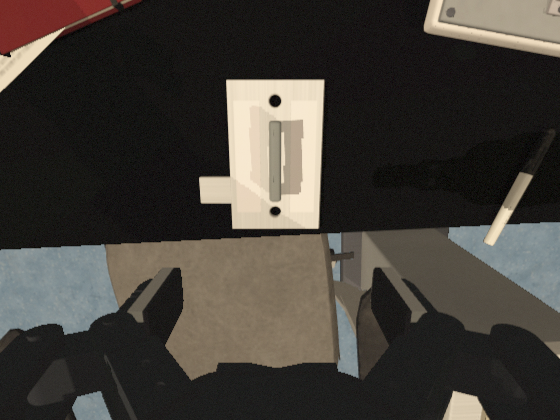

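View pics/top2.png

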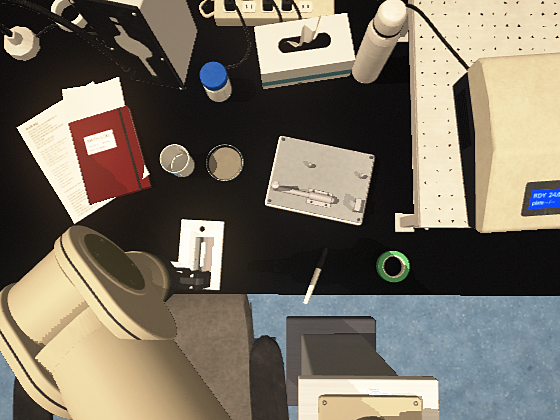

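Run:
```python
from h import *
im=cv2.imread('pics/w2.png');g=cv2.cvtColor(im,6);T=np.load('T2.npy')
H=[]
for p in[(275,101),(275,211)]:
    q=darkblob(g,*p,r=7);H.append(onz('wrist',*q,.008,T));print(q,H[-1])
c=(H[0]+H[1])/2;d=H[0]-H[1];yaw=np.degrees(np.arctan2(d[1],d[0]));print(c,np.linalg.norm(d),yaw)
# bar
print(onz('wrist',275.5,122,.044,T),onz('wrist',275.5,201,.044,T))
plan([c[0],c[1],.018],yaw-90)
```

```text
(np.float64(274.60515873015873), np.float64(100.5125496031746)) [0.49326773 0.38919668 0.008     ]
(np.float64(274.67857675667614), np.float64(210.9543487990452)) [0.37397019 0.39556058 0.008     ]
[0.43361896 0.39237863 0.008     ] 0.11946715985138982 -3.053535584256364
[0.47171328 0.3893722  0.044     ] [0.39440416 0.39349017 0.044     ]
shift [ 32.2  -4.1 199.3] rot [ 0.0021  0.0015 -0.0017]
```

{"op": "apply_moves", "data": {"moves": [[-1, 20, -3, 45, 0.002, 0.0015, -0.002], [-1, 32, -4, 90, 0.002, 0.0015, -0.002], [-1, 32, -4, 130, 0.002, 0.0015, -0.002], [-1, 32, -4, 170, 0.002, 0.0015, -0.002], [-1, 32, -4, 190, 0.002, 0.0015, -0.002], [-1, 32, -4, 200, 0.002, 0.0015, -0.002], [-1, 32, -4, 200, 0.002, 0.0015, -0.002]]}}

```text
time_s: 7.1
position: [0.4324, 0.3924, 0.0165]
tcp_rot: [[0.999, -0.052, -0.001], [-0.052, -0.999, -0.001], [-0.001, 0.001, -1.0]]
force: [-0.4, 0.5, 0.3]
grip_width: 1.004
```

{"op": "apply_moves", "data": {"moves": [[1, 0, 0, 0, 0, 0, 0], [1, 0, 0, 0, 0, 0, 0], [1, 0, 0, 0, 0, 0, 0], [1, 0, 0, 0, 0, 0, 0], [1, 0, 0, 0, 0, 0, 0], [1, 0, 0, 0, 0, 0, 0], [1, 0, 0, 0, 0, 0, 0], [1, 0, 0, 0, 0, 0, 0]], "newtons": 90}}

```text
time_s: 7.9
position: [0.4321, 0.3937, 0.0179]
tcp_rot: [[0.999, -0.05, -0.0], [-0.05, -0.999, 0.001], [-0.0, -0.001, -1.0]]
force: [-1.6, -2.0, 6.8]
grip_width: 0.123
```

Run:
```python
from h import *
s=arm.sense();print(s['time_s'],s['position'],s['force'],s['grip_width'],s['tcp_rot'])
```

```text
7.9 [0.43206512 0.393737   0.01787698] [-1.61121519 -1.97340821  6.76970302] 0.12342418030465281 [[ 9.98736501e-01 -5.02515779e-02 -4.25318898e-04]
 [-5.02513256e-02 -9.98736433e-01  5.84352436e-04]
 [-4.54146112e-04 -5.62241269e-04 -9.99999739e-01]]
```

Run:
```python
from h import *
p=dock(25,-30);print(p)
plan([*p,.158],-12.05)
```

```text
[0.62648619 0.0763419 ]
shift [ 210.1  307.1 -140.4] rot [-8.0000e-04 -0.0000e+00 -1.4108e+00]
```

{"op": "apply_moves", "data": {"moves": [[1, 0, 0, -20, 0, 0, 0], [1, 0, 0, -50, 0, 0, 0], [1, 0, 0, -80, 0, 0, 0], [1, 0, 0, -110, 0, 0, 0], [1, 0, 0, -140, 0, 0, 0], [1, 0, 0, -140, 0, 0, 0]]}}

```text
time_s: 8.5
position: [0.4334, 0.3949, 0.1612]
tcp_rot: [[0.999, -0.05, 0.003], [-0.05, -0.999, 0.005], [0.003, -0.005, -1.0]]
force: [0.8, 0.5, -2.5]
grip_width: 0.117
```

{"op": "apply_moves", "data": {"moves": [[1, 18, 25, 0, 0, 0, -0.11], [1, 36, 51, 0, 0, 0, -0.23], [1, 54, 77, 0, 0, 0, -0.35], [1, 72, 103, 0, 0, 0, -0.47], [1, 90, 129, 0, 0, 0, -0.59], [1, 108, 155, 0, 0, 0, -0.71], [1, 126, 181, 0, 0, 0, -0.83], [1, 144, 207, 0, 0, 0, -0.95], [1, 162, 235, 0, 0, 0, -1.07], [1, 180, 262, 0, 0, 0, -1.19], [1, 198, 288, 0, 0, 0, -1.31], [1, 209, 307, 0, 0, 0, -1.41]]}}

```text
time_s: 9.7
position: [0.6254, 0.074, 0.1554]
tcp_rot: [[0.207, 0.978, -0.002], [0.978, -0.207, -0.001], [-0.001, -0.002, -1.0]]
force: [0.6, 0.5, -3.9]
grip_width: 0.123
```

Run:
```python
from h import *
s=arm.sense();print(s['time_s'],s['position'],s['qpos'])
p=dock(25,-30);print(p)
plan([*p,.12],-12.05)
```

```text
9.7 [0.62544385 0.07397521 0.15544562] [-0.53131845  0.41295148  0.44263166  1.56383146 -0.18407168  1.2089428
 -0.26351569]
[0.62648619 0.0763419 ]
shift [ 2.6  0.6 35.4] rot [-0.0021  0.0015  0.0023]
```

{"op": "apply_moves", "data": {"moves": [[1, 2.5, 0.5, 18, -0.002, 0.0015, 0.002], [1, 2.5, 0.5, 35, -0.002, 0.0015, 0.002], [1, 2.5, 0.5, 35, -0.002, 0.0015, 0.002], [1, 2.5, 0.5, 35, -0.002, 0.0015, 0.002]]}}

```text
time_s: 10.1
position: [0.6256, 0.0789, 0.1213]
tcp_rot: [[0.211, 0.977, -0.0], [0.977, -0.211, 0.001], [0.001, -0.0, -1.0]]
force: [0.6, 0.0, -2.6]
grip_width: 0.119
```

Run:
```python
from h import *
s=arm.sense();print(s['time_s'],s['position'])
T=pose();np.save('T3.npy',T)
for n in('wrist','top','scene'):
    im=arm.capture(n)[:,:,::-1];cv2.imwrite(f'pics/{n}3.png',im)
print(proj('wrist',(*dock(25,30),.056),T))
```

```text
10.1 [0.62562829 0.07894867 0.12127175]
[278.59507428 145.44793377]
```

View pics/wrist3.png

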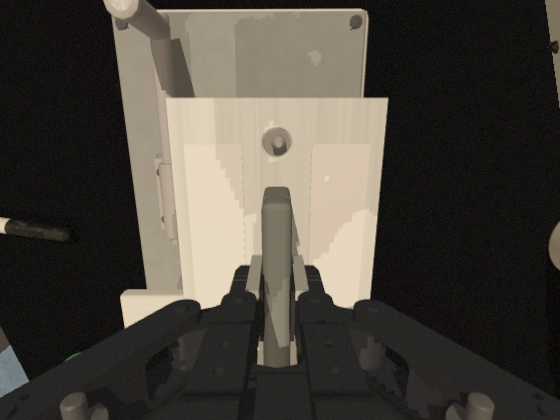

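View pics/top3.png

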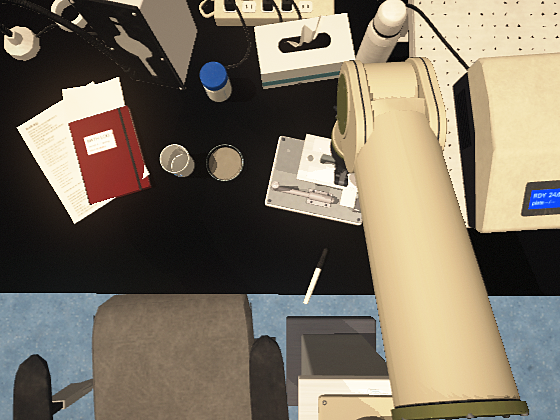

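View pics/scene3.png

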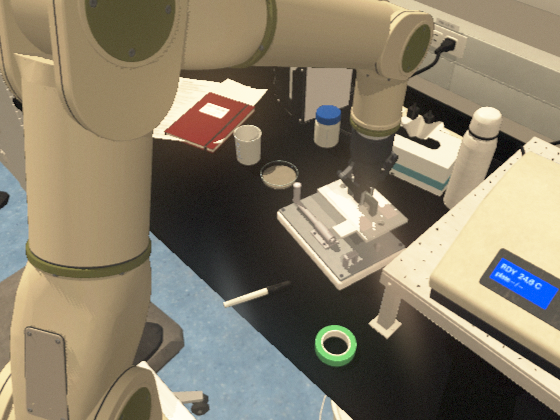

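Run:
```python
from h import *
im=cv2.imread('pics/wrist3.png');T=np.load('T3.npy')
cv2.imwrite('pics/w3z.png',cv2.resize(im[85:185,155:395],None,fx=3.3,fy=3.3,interpolation=cv2.INTER_CUBIC))
g=cv2.cvtColor(im,6)
z=T[2,3]-.0099
E=[]
for col in range(190,380,10):
    # far edge row: max gradient rows 85-115
    d=np.diff(cv2.GaussianBlur(g[85:115,col-2:col+3].mean(1).astype(np.float32).reshape(-1,1),(1,3),0).ravel());r=85.5+d.argmax();E.append(onz('wrist',col,r,z,T))
E=np.array(E);l=cv2.fitLine((E[:,:2]*1000).astype(np.float32),cv2.DIST_HUBER,0,.01,.01).ravel();print('far edge dir',np.degrees(np.arctan2(l[1],l[0])),l)
E2=[]
for row in range(110,280,10):
  for lo,hi,sg in((360,400,-1),):
    w=g[row-2:row+3,lo:hi].mean(0);d=np.diff(w)*sg;E2.append(onz('wrist',lo+.5+d.argmax(),row,z,T))
E2=np.array(E2);l2=cv2.fitLine((E2[:,:2]*1000).astype(np.float32),cv2.DIST_HUBER,0,.01,.01).ravel();print('right edge dir',np.degrees(np.arctan2(l2[1],l2[0])),l2)
for r in (135,142,150): print(g[r,255:300])
```

```text
far edge dir -12.187743 [ 9.7746110e-01 -2.1111570e-01  6.5252301e+02  1.5756335e+02]
right edge dir 77.80419 [2.1125324e-01 9.7743136e-01 6.8295526e+02 1.0633616e+02]
[192 194 197 194 191 189 189 181 148 146 141 134 135 134 135 134 137 135
 136 134 134 133 128 131 128 126 130 131 134 132 132 133 134 148 156 166
 190 192 192 193 192 193 192 192 192]
[192 195 197 195 191 185 160 151 123 132 134 134 134 136 135 133 118 120
 128 133 146 152 155 156 154 153 143 119 113 107 101 127 134 134 133 142
 170 179 191 193 192 192 191 191 191]
[191 194 195 194 192 189 188 183 175 174 144 135 137 134 136 136 136 135
  90  80  76  77  77  76  81  77  77  77  78  76  78  89 140 169 188 189
 191 192 191 194 193 192 192 191 191]
```

View pics/w3z.png

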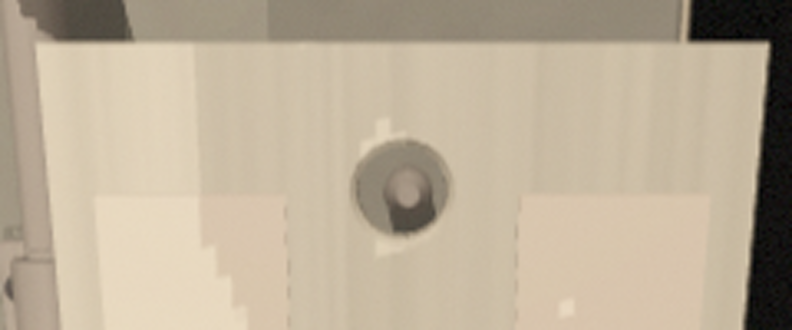

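Run:
```python
from h import *
T=np.load('T3.npy');z=T[2,3]-.0099
h=onz('wrist',276.8,141.7,z,T);p=onz('wrist',278.6,142.0,.056,T)
print('hole',h,'pin',p,'pin exp',dock(25,30))
a=np.radians(-12.2);ex=np.array([np.cos(a),np.sin(a)]);ey=np.array([-ex[1],ex[0]])
A=np.array([.652523,.157563]);B=np.array([.682955,.106336])
# center c: ey.(A-c)=.08 ; ex.(B-c)=.05
c=np.linalg.solve(np.array([ey,ex]),[ey@A-.08,ex@B-.05]);print('centre from edges',c,'hole from edges',c+.06*ey)
print('TCP',T[:2,3], 'centre by hole',h[:2]-.06*ey)
d=p[:2]-h[:2];print('tool shift',(T[:3,:3].T@np.array([*d,0])*1000))
d=dock(25,-30)-(h[:2]-.06*ey);print('tool shift by seat',(T[:3,:3].T@np.array([*d,0])*1000))
```

```text
hole [0.63903015 0.14050447 0.11137175] pin [0.63946695 0.13712884 0.056     ] pin exp [0.6390121  0.13501984]
centre from edges [0.62640023 0.08136247] hole from edges [0.63907972 0.14000742]
TCP [0.62562829 0.07894867] centre by hole [0.62635066 0.08185952]
tool shift [-3.20718193e+00  1.14002625e+00 -2.75282403e-03]
tool shift by seat [-5.36448053e+00  1.29802586e+00 -4.40357067e-03]
```

{"op": "apply_moves", "data": {"moves": [[1, -4, 1, 15, 0, 0, 0], [1, -4, 1, 30, 0, 0, 0], [1, -4, 1, 40, 0, 0, 0], [1, -4, 1, 40, 0, 0, 0], [1, -4, 1, 40, 0, 0, 0]]}}

```text
time_s: 10.75
position: [0.6263, 0.0749, 0.0816]
tcp_rot: [[0.211, 0.977, 0.001], [0.977, -0.211, 0.001], [0.001, 0.001, -1.0]]
force: [-0.1, 0.5, -3.0]
grip_width: 0.123
```

Run:
```python
from h import *
s=arm.sense();print(s['time_s'],s['position'],s['force'])
T=pose();np.save('T4.npy',T)
im=arm.capture('wrist')[:,:,::-1];cv2.imwrite('pics/w4.png',im)
cv2.imwrite('pics/w4z.png',cv2.resize(im[115:165,240:320],None,fx=9,fy=9,interpolation=cv2.INTER_CUBIC))
im=arm.capture('scene')[:,:,::-1]
cv2.imwrite('pics/s4z.png',cv2.resize(im[165:290,270:420],None,fx=5,fy=4.7,interpolation=cv2.INTER_CUBIC))
```

```text
10.75 [0.62630305 0.07488018 0.08164163] [-0.08831504  0.49005443 -3.01428488]
```

View pics/w4z.png

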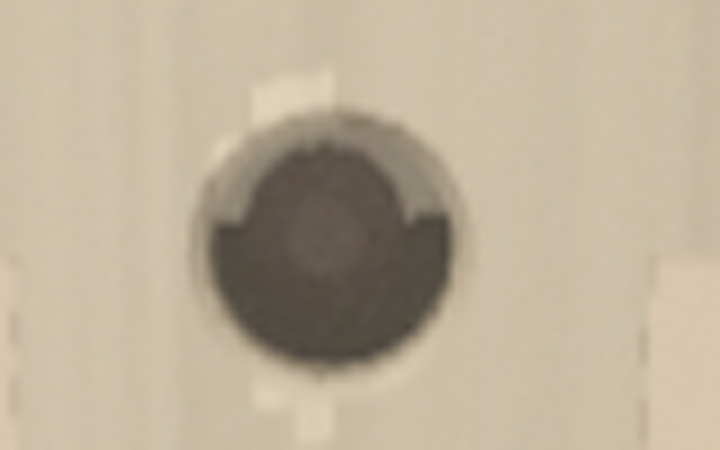

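View pics/s4z.png

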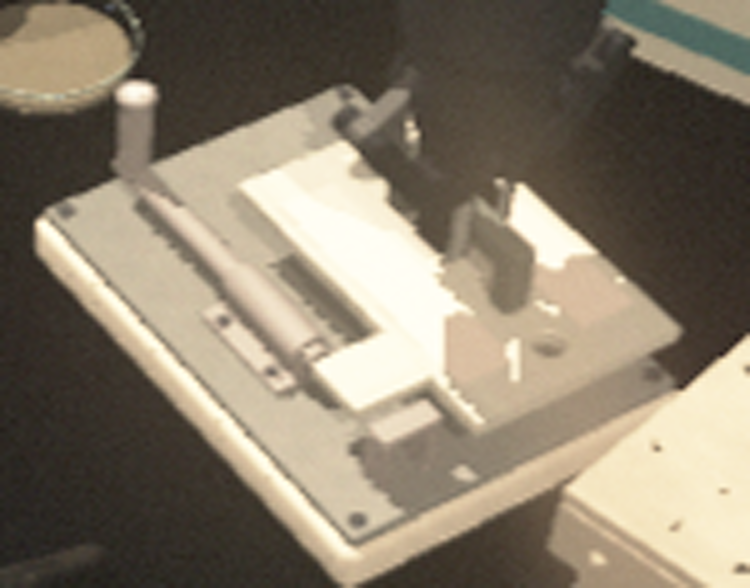

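{"op": "apply_moves", "data": {"moves": [[1, -0.3, -0.3, 5, 0, 0, 0], [1, -0.3, -0.3, 10, 0, 0, 0], [1, -0.3, -0.3, 14, 0, 0, 0], [1, -0.3, -0.3, 17, 0, 0, 0], [1, -0.3, -0.3, 17, 0, 0, 0]]}}

```text
time_s: 11.35
position: [0.6258, 0.0746, 0.0644]
tcp_rot: [[0.211, 0.977, 0.001], [0.977, -0.211, 0.001], [0.001, 0.0, -1.0]]
force: [0.8, 0.2, -3.8]
grip_width: 0.121
```

{"op": "apply_moves", "data": {"moves": [[1, 0, 0, 4, 0, 0, 0], [1, 0, 0, 7, 0, 0, 0], [1, 0, 0, 9, 0, 0, 0], [1, 0, 0, 10, 0, 0, 0], [1, 0, 0, 10, 0, 0, 0]]}}

```text
time_s: 11.85
position: [0.6261, 0.0746, 0.0549]
tcp_rot: [[0.211, 0.977, 0.001], [0.977, -0.211, 0.001], [0.002, 0.001, -1.0]]
force: [0.0, -0.5, -3.6]
grip_width: 0.122
```

{"op": "apply_moves", "data": {"moves": [[1, 0, 0, 1, 0, 0, 0], [1, 0, 0, 1.5, 0, 0, 0], [1, 0, 0, 2, 0, 0, 0]]}}

```text
time_s: 12.15
position: [0.6264, 0.0747, 0.0539]
tcp_rot: [[0.211, 0.977, 0.002], [0.977, -0.211, 0.002], [0.002, 0.002, -1.0]]
force: [-5.4, -0.1, 9.2]
grip_width: 0.12
```

Contact with the dock's top (force up). Release, rise, look.

{"op": "apply_moves", "data": {"moves": [[-1, 0, 0, 0, 0, 0, 0], [-1, 0, 0, 0, 0, 0, 0], [-1, 0, 0, 0, 0, 0, 0], [-1, 0, 0, 0, 0, 0, 0], [-1, 0, 0, 0, 0, 0, 0], [-1, 0, 0, -20, 0, 0, 0], [-1, 0, 0, -50, 0, 0, 0], [-1, 0, 0, -90, 0, 0, 0], [-1, 0, 0, -130, 0, 0, 0], [-1, 0, 0, -150, 0, 0, 0]]}}

```text
time_s: 13.15
position: [0.6271, 0.0744, 0.207]
tcp_rot: [[0.212, 0.977, 0.006], [0.977, -0.212, 0.002], [0.004, 0.005, -1.0]]
force: [1.0, -0.1, 0.2]
grip_width: 1.001
```

Run:
```python
from h import *
s=arm.sense();print(s['time_s'],s['position'],s['force'],s['grip_width'])
T=pose();np.save('T5.npy',T)
im=arm.capture('wrist')[:,:,::-1];cv2.imwrite('pics/w5.png',im)
im=arm.capture('scene')[:,:,::-1]
cv2.imwrite('pics/s5z.png',cv2.resize(im[165:290,270:420],None,fx=5,fy=4.7,interpolation=cv2.INTER_CUBIC))
```

```text
13.15 [0.62708305 0.07438345 0.2069956 ] [ 0.98825837 -0.05121238  0.15284133] 1.001444504361699
```

View pics/w5.png

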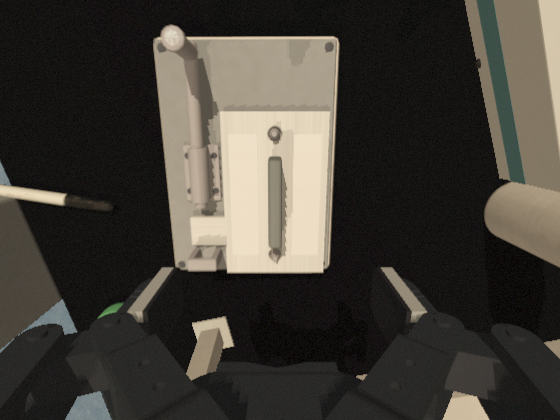

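View pics/s5z.png

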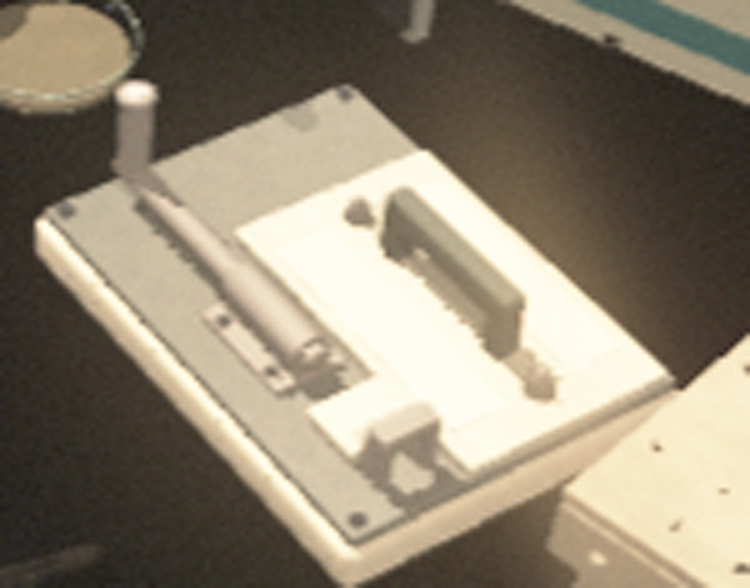

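Run:
```python
from h import *
plan([.585,.2142,.2],-102.05)
```

```text
shift [127.5 -71.2   6.9] rot [ 0.0018 -0.0086  1.568 ]
```

{"op": "apply_moves", "data": {"moves": [[-1, 12, -7, 0, 0, 0, 0.14], [-1, 24, -14, 0, 0, 0, 0.28], [-1, 36, -21, 0, 0, 0, 0.42], [-1, 48, -28, 0, 0, 0, 0.56], [-1, 60, -35, 0, 0, 0, 0.7], [-1, 72, -42, 0, 0, 0, 0.84], [-1, 84, -49, 0, 0, 0, 0.98], [-1, 96, -56, 0, 0, 0, 1.12], [-1, 108, -62, 0, 0, 0, 1.26], [-1, 120, -68, 3, 0, 0, 1.4], [-1, 127, -71, 6, 0, 0, 1.54], [-1, 127, -71, 7, 0, -0.004, 1.568]]}}

```text
time_s: 14.45
position: [0.5824, 0.215, 0.1947]
tcp_rot: [[0.978, -0.21, -0.003], [-0.21, -0.978, -0.001], [-0.003, 0.002, -1.0]]
force: [-0.0, 0.1, -0.7]
grip_width: 1.001
```

Run:
```python
from h import *
s=arm.sense();print(s['time_s'],s['position'],s['qpos'])
plan([.585,.2142,.0726],-102.05)
```

```text
14.45 [0.58235029 0.21498472 0.19473628] [-0.93397659  0.39515099  0.65995856  1.55074713 -0.24830904  1.28467757
 -2.02218265]
shift [  3.1  -0.  122.1] rot [ 0.0019  0.0029 -0.0009]
```

{"op": "apply_moves", "data": {"moves": [[-1, 3, 0, 40, 0.002, 0.003, 0], [-1, 3, 0, 80, 0.002, 0.003, 0], [-1, 3, 0, 110, 0.002, 0.003, 0], [-1, 3, 0, 122, 0.002, 0.003, 0], [-1, 3, 0, 122, 0.002, 0.003, 0], [1, 3, 0, 122, 0.002, 0.003, 0], [1, 3, 0, 122, 0.002, 0.003, 0], [1, 3, 0, 122, 0.002, 0.003, 0], [1, 3, 0, 122, 0.002, 0.003, 0], [1, 3, 0, 122, 0.002, 0.003, 0], [1, 3, 0, 122, 0.002, 0.003, 0], [1, 3, 0, 122, 0.002, 0.003, 0]], "newtons": 20}}

```text
time_s: 15.65
position: [0.5864, 0.2131, 0.0746]
tcp_rot: [[0.978, -0.209, 0.002], [-0.209, -0.978, 0.001], [0.002, -0.002, -1.0]]
force: [-0.6, 0.1, 5.6]
grip_width: 0.151
```

{"op": "apply_moves", "data": {"moves": [[1, 0, 8, 0, 0, 0, 0], [1, 0, 16, 0, 0, 0, 0], [1, 0, 24, 0, 0, 0, 0], [1, 0, 32, 0, 0, 0, 0], [1, 0, 40, 0, 0, 0, 0], [1, 0, 48, 0, 0, 0, 0], [1, 0, 55, 0, 0, 0, 0], [1, 0, 61, 0, 0, 0, 0], [1, 0, 64, 0, 0, 0, 0], [1, 0, 66, 0, 0, 0, 0], [1, 0, 67, 0, 0, 0, 0], [1, 0, 67, 0, 0, 0, 0]]}}

```text
time_s: 16.85
position: [0.5724, 0.1472, 0.0746]
tcp_rot: [[0.978, -0.209, 0.003], [-0.209, -0.978, 0.002], [0.002, -0.002, -1.0]]
force: [-0.3, 1.0, 6.1]
grip_width: 0.152
```

{"op": "apply_moves", "data": {"moves": [[1, 0, 1, 0, 0, 0, 0], [1, 0, 2, 0, 0, 0, 0], [1, 0, 3, 0, 0, 0, 0], [1, 0, 3, 0, 0, 0, 0]]}}

```text
time_s: 17.25
position: [0.5723, 0.1471, 0.0747]
tcp_rot: [[0.978, -0.207, 0.005], [-0.207, -0.978, 0.004], [0.004, -0.005, -1.0]]
force: [3.4, 10.1, 2.6]
grip_width: 0.157
```

At the stop (10.7 N, no motion). Release and rise.

{"op": "apply_moves", "data": {"moves": [[-1, 0, -3, 0, 0, 0, 0], [-1, 0, -3, 0, 0, 0, 0], [-1, 0, -3, 0, 0, 0, 0], [-1, 0, -3, 0, 0, 0, 0], [-1, 0, -3, 0, 0, 0, 0], [-1, 0, -3, -30, 0, 0, 0], [-1, 0, -3, -70, 0, 0, 0], [-1, 0, -3, -110, 0, 0, 0], [-1, -20, -3, -140, 0, 0, 0], [-1, -30, -3, -150, 0, 0, 0], [-1, -30, -3, -150, 0, 0, 0]]}}

```text
time_s: 18.35
position: [0.5425, 0.1542, 0.2258]
tcp_rot: [[0.978, -0.208, 0.004], [-0.208, -0.978, 0.003], [0.003, -0.004, -1.0]]
force: [0.2, -0.6, -0.1]
grip_width: 0.999
```

Run:
```python
from h import *
s=arm.sense();print(s['time_s'],s['position'],s['force'],s['grip_width'])
T=pose();np.save('T6.npy',T)
im=arm.capture('wrist')[:,:,::-1];cv2.imwrite('pics/w6.png',im)
im=arm.capture('scene')[:,:,::-1];cv2.imwrite('pics/s6.png',im)
cv2.imwrite('pics/s6z.png',cv2.resize(im[165:290,270:420],None,fx=5,fy=4.7,interpolation=cv2.INTER_CUBIC))
```

```text
18.35 [0.54252447 0.15415322 0.22575777] [ 0.23542155 -0.62592086 -0.06609372] 0.999290035742358
```

View pics/w6.png

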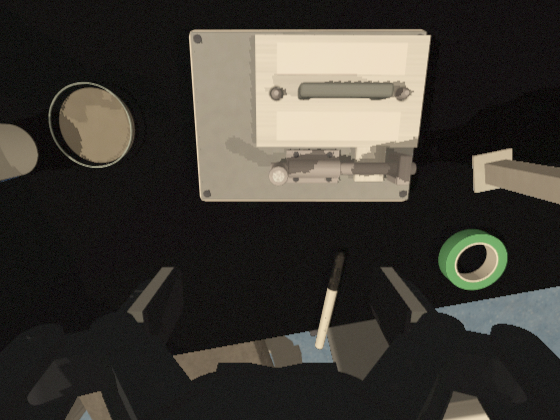

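View pics/s6z.png

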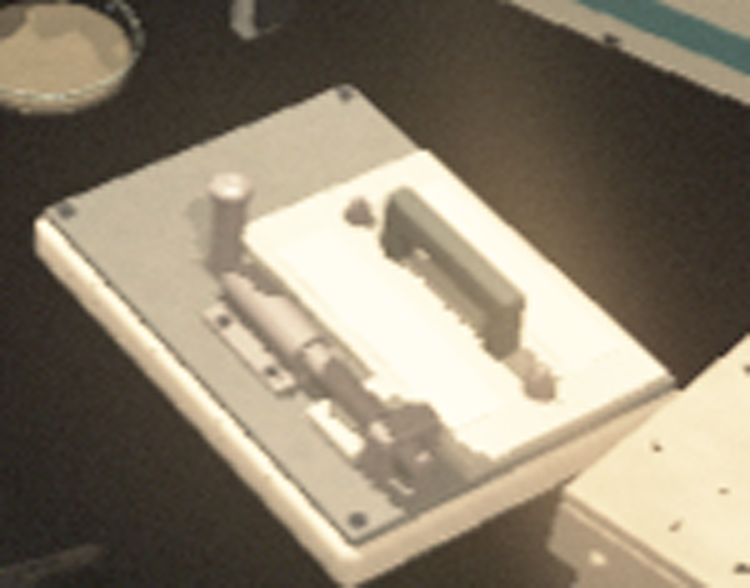

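```bash
python3 -c "
from cell import arm
print(arm.job_done())"
```

```text
the job is handed in; nothing more can be done
None
```

I drew the bolt back to its stop and hung the carrier plate on both pins with its tongue between barrel and keeper. Then I pushed the bolt home, let go and lifted clear, and handed in at about 18.5 s of the 64 s. No verdict comes back from the hand-in.

**Bolt:** it moved 36 mm back until it would go no further, then about 67.5 mm forward. There a further 3 mm of commanded push moved nothing and the force rose to about 11 N. Its full travel is 68 mm, so the two roughly agree.

**Plate:** the last wrist and scene pictures show it flat, with both pins through the holes and the bolt tip showing beyond the keeper. I judged the seating by eye and did not measure the plate's final offset from its place.

**Bystanders:** the petri dish, beaker and tape look undisturbed in the pictures, and the arm never went near them. I did not measure their final positions.

**Disagreements:**
- The top and wrist cameras differed by about 1.5–2 mm on where the dock is.
- The wrist view of the left pin was 2 mm off the worked-out position. I settled that with a close look through the hole just above the pin.

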